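Open the push-and-turn bottle on the kitchen carousel

TASK

Swing the carousel round by its upright handle pin, clockwise from above, until the safety-cap bottle stands at the front, opposite the steel latch block, and the latch clicks home. Then press the bottle's cap down, twist it free anticlockwise while it is pressed, lift it off, and finish holding the cap still and level about 7 cm straight above the bottle (do not put it down or let go), with the carousel still in its click and the teacup and glass mug left where they stand.

Things in the scene. Friction and masses are not known exactly. Their poses are not given: they have to be found in the camera images.
- carousel_base: round black foot fixed to the table under the wooden carousel (280 mm across, top face 28 mm above the table); origin on the carousel's axis at table height. +x points to the steel latch block at the back (31 mm high, reaching 183 mm from the axis); -x is the front, facing roughly to the robot
- front_mark (a point): fixed point at the height of the carousel's top face, straight under the bottle's axis when the bottle is at the front with the latch seated (detent). At the start the bottle is 0.55 to 1.2 rad anticlockwise of it
- turntable: the wooden carousel, 16 mm thick; origin on its axis at its underside, axes turn with it (bottle on its -x, handle on its +y). Stays where it is left (friction about 0.05 N m). Just before the detent the latch climbs a rim rib with about 5 N at the handle, then snaps in and holds. A second, wrong detent lies a quarter turn away, anticlockwise
- handle (a point): grip point of the upright round steel handle pin (15 mm thick, head 18 mm) on the carousel, 120 mm from its axis, a quarter turn clockwise from the bottle seen from above. The point is on the pin's axis, 40 mm above the carousel's top face, 16 mm below the pin's tip. Axes are the carousel's: x points from the bottle to the carousel's axis, z up
- bottle_seat (a point): point on the axis of the white safety-cap bottle (60 mm across, fixed on the carousel 75 mm from its axis), at the locked cap's lower rim, 88 mm above the carousel's top face. Axes turn with the carousel, z up. 8 mm lower the shoulder begins at 38 mm diameter, 22 mm lower it is full 60 mm
- salt_shaker: shaker 44 mm across, 90 mm high, fixed on the carousel 75 mm from its axis, a quarter turn anticlockwise from the bottle; origin at its underside. Not to be handled
- spice_jar: jar with a plain screw lid, 47 mm across, 98 mm high, fixed on the carousel 75 mm from its axis, opposite the bottle; origin at its underside. Not to be handled
- cap: white ribbed round safety cap, 52 mm across, 32 mm high, hollow, 40 g; origin at the centre of its lower rim, z up. Locked at the start on bottle_seat, x axes parallel. Pressed down 5 mm or more it can turn anticlockwise (not clockwise); turned at least 60 degrees (75, or 1.3 rad, is best; stop at about 90) it lifts off upwards. Play on the neck about 1 mm
- cap_spring (a joint): how far the locked cap is pressed down, m: 0 = up, 0.005 = free to turn, 0.008 = cap at its hard stop; the spring takes 5 N at first, 10 N at the hard stop
- teacup: white cup, upside down, 87x118x64 mm standing left of the carousel; origin at its underside; leave alone
- mug: glass mug with handle 66x92x74 mm standing right of the carousel; origin at its underside; leave alone
Things that resemble listed ones, but are neither listed nor needed, are in the scene too. What is meant by the cap is not blue, and is the larger of those in its own colour.

How it is judged:
By the outcome, as a careful person would: the job done as asked, in the order asked, and still so for the second after the job is handed in, while the arm keeps its last pose, push and grip.
It also fails if it takes over 58 s, if anything falls off the work surface, if the arm or the gripper's body presses on something with over 40 N, if the wrist force passes 120 N, or if a joint passes its speed limit or range.

ROBOT

A 6-joint arm with a two-finger parallel gripper is mounted at the origin on a cart in front of the work surface, level with it; the furniture and walls round the work are solid. World frame = base frame: x ahead of the robot, y to its left, z up, the work surface at z = 0. Lengths are in m, angles in rad, forces in N, time in s.
With the tool pointing down it reaches from about 0.325 to 0.9 m from the base axis. Payload 6.1 kg.
Tool frame: the origin (TCP) lies at the very end of the fingers, on their centre line; the grasp point (between the pads) lies 19 mm behind it (robot.grip_depth is the distance from the TCP to the grasp point, in m); z points along the fingers, y is the line along which they close (so a half turn about z gives the same grasp; the last joint's range is limited). The gripper opens to 85 mm and grips with 20 to 120 N. Pads are 22 mm wide; open, the fingers measure 114 mm over their backs; the gripper's body (76 mm by 85 mm) begins 54 mm behind the grasp point. The pads swing forward as they close: fully open they stand 13 mm farther back than shut.
Start: joints at [-1.449, 0.22, 1.526, -0, 1.395, -0.126], TCP at [0.153, -0.606, 0.231] pointing down, gripper open.
Joint ranges: [-2.98, 2.98], [-0.91, 2.08], [0.09, 2.57], [-1.24, 4.39], [0.2, 2.65], [-2.68, 2.68]. Speed limits (rad/s): [2.57, 2.57, 3.01, 3.14, 3.14, 3.14].

INTERFACE

Orientations are given as a unit quaternion [w, x, y, z].
In Python, from station import robot gives the robot as it stands. The module is installed in compiled form; this text tells all that it offers.
- The arm moves only by the tool drive_tool, never from a script. Its argument "commands" is a list of rows, each a list of 7 numbers: the shift along the tool's x, y, z in m, then the turn, a rotation vector about the tool's x, y, z in degrees, then the opening, from 0 (shut) to 1 (fully open). A call has 1 to 20 rows; each row is the pose to reach, as a shift and turn from the pose commanded when the call began, along the tool's axes at that moment; what a row does not reach only later rows make up. A row lasts 1/12 s, in which the tool goes at most 41.7 mm and 7.16 degrees, less where a joint would pass 70% of its speed; a pose out of reach is approached as far as the arm can. A call with a gripper value outside its range is refused whole. The fingers move at their own pace and stop on an object; "force" is the grip in N (left out, the last holds). Time passes only in rows, so rows that repeat a pose let the fingers close. It gives the time, the measured TCP pose, the force, the opening and the grip force at its end, in the units of the state.
- robot.observe(): the state, without advancing time (a new reading comes with each control period).
- robot.capture(name): name is "scene" or "side" or "wrist"; returns the picture (420x560x3 uint8, red, green, blue); there is no depth.
- robot.get_calibration(name): a dict with "fx", "fy", "cx", "cy" (pixels), "rvec" (rotation vector, rad) and "tvec" (3), from world to camera coordinates, as OpenCV has them; the wrist camera has in their place "mount" (4x4, takes a point from camera to tool coordinates, whose origin is the TCP and whose axes are the flange's). Camera axes: x right, y down, z forward; pixel columns grow to the right and rows downward; lengths in m; the calibration is good to about 2 mm. A picture is of the moment at which its call begins: read the wrist's pose just before it. get_calibration takes no time and is no camera call.
- robot.finish_job(): hands the job in; it is judged then, once.
The state is a dict: "clock": time; "joint_positions": joint angles; "joint_velocities": joint speeds; "joint_efforts": joint torques, N m; "position": TCP position; "orientation": TCP orientation; "contact_force": force on the tool from outside, world axes, zero at the start; "moment": the same for the moment, N m; "grip_width": finger opening in m; "grasp_force": force on a finger pad.
Only numpy, scipy, OpenCV 4.12 (cv2) and the standard library are available. Lean on these libraries where they do the work, as an engineer would, in place of code of your own. Each camera call takes 0.05 s, during which the arm holds its last target. There are 200 camera calls.

## Working session

There is one attempt and no reset: what is moved stays moved. The work goes in short steps, Python scripts to look and compute and a tool call to move; the robot and the scene stay as the last step left them, time stands still between calls to the robot, and variables do not carry over. Pictures are saved under pics/ and viewed, at most 10 in all, crops included, and the job is handed in when it is done.

Besides the shell and the picture viewer there is one more tool, called by a JSON object that holds its "name" and its "arguments". drive_tool: Moves the arm, as the interface text tells. Its arguments: {"type":"object","properties":{"commands":{"type":"array"},"force":{"type":"number"}},"required":["commands"]}

```bash
mkdir -p pics
python3 - <<'E'
from station import robot
import cv2,numpy as np
for n in("scene","side"):
    cv2.imwrite(f"pics/{n}0.png",robot.capture(n)[:,:,::-1])
    c=robot.get_calibration(n);print(n,c)
s=robot.observe();print(s);print(robot.get_calibration("wrist"),robot.grip_depth)
E
```

```text
scene {'fx': 381.75838109907215, 'fy': 381.75838109907215, 'cx': 279.3592415101327, 'cy': 205.5978318616046, 'rvec': array([ 1.22887133, -1.99140737,  1.14828865]), 'tvec': array([0.30394321, 0.29423968, 0.78789472])}
side {'fx': 433.6192271172435, 'fy': 433.6192271172435, 'cx': 285.03645735629607, 'cy': 204.4943043673794, 'rvec': array([ 2.05074944, -0.13374521,  0.11806716]), 'tvec': array([-0.47946862,  0.1661162 ,  0.98121404])}
{'clock': 0.1, 'joint_positions': array([-1.44910006e+00,  2.21146449e-01,  1.52750306e+00, -3.63620015e-06,
        1.39471989e+00, -1.26106277e-01]), 'joint_velocities': array([-0.00055536, -0.00111717, -0.00130901,  0.00112858,  0.00102529,
       -0.00097356]), 'joint_efforts': array([ 7.22093810e-04, -4.98242748e+01, -3.90548551e+01, -1.98910093e-04,
        5.66432078e-03,  1.24429158e-05]), 'position': array([ 0.15322002, -0.60535733,  0.23030579]), 'orientation': array([-8.88374003e-04,  9.92333621e-01,  1.23584772e-01,  1.69161924e-07]), 'contact_force': array([ 0.02025965, -0.45115313, -0.53396842]), 'moment': array([-0.02248025,  0.01658994, -0.02680771]), 'grasp_force': 0.0, 'grip_width': 0.08546626783985642}
{'fx': 342.4064910668477, 'fy': 342.4064910668477, 'cx': 278.158608604231, 'cy': 211.62391236825897, 'mount': array([[ 1.26461969e-03, -9.60402673e-01, -2.78612827e-01,
         7.07112545e-02],
       [ 9.99999145e-01,  1.12142414e-03,  6.73335353e-04,
        -2.13631276e-04],
       [-3.34229923e-04, -2.78613440e-01,  9.60403269e-01,
        -1.42507133e-01],
       [ 0.00000000e+00,  0.00000000e+00,  0.00000000e+00,
         1.00000000e+00]])} 0.0187
```

View pics/scene0.png

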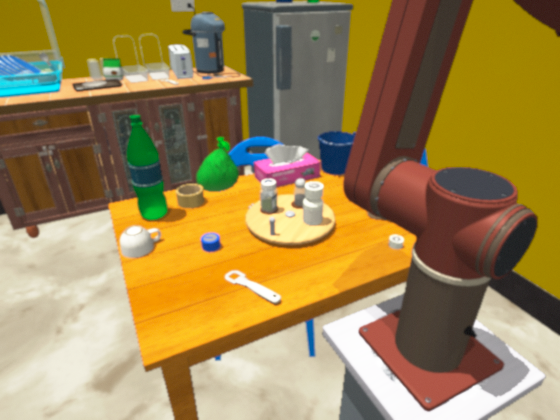

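View pics/side0.png

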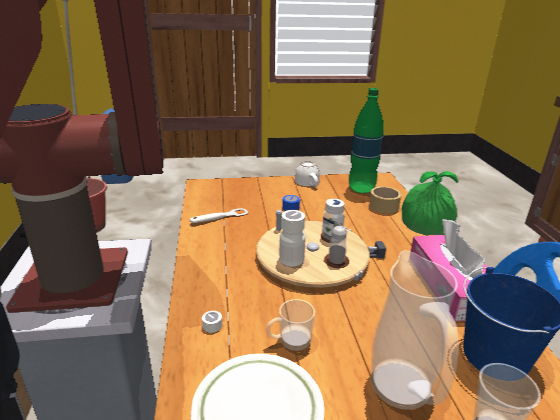

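Scene view: the carousel is at about (290,218), the bottle at (314,203), the handle pin at (272,227), a loose small white cap at (397,241) and a blue cap at (210,241). Side view: bottle (292,240), jar (333,220), shaker (338,245), latch (377,250), small white cap (212,322), blue cap (291,203). The cap meant is the white one on the bottle: it isn't blue, and it is larger than the loose white one. I'll confirm this in one crop.

Run:
```python
import cv2,numpy as np
a=cv2.imread("pics/scene0.png")[160:260,235:345];b=cv2.imread("pics/side0.png")[180:300,245:395]
a=cv2.resize(a,(440,400),interpolation=cv2.INTER_CUBIC)
b=cv2.resize(b,(360,288),interpolation=cv2.INTER_CUBIC)
o=np.zeros((400,800,3),np.uint8);o[:,:440]=a;o[:288,440:]=b
cv2.imwrite("pics/crop0.png",o)
```

```text
(no output)
```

View pics/crop0.png

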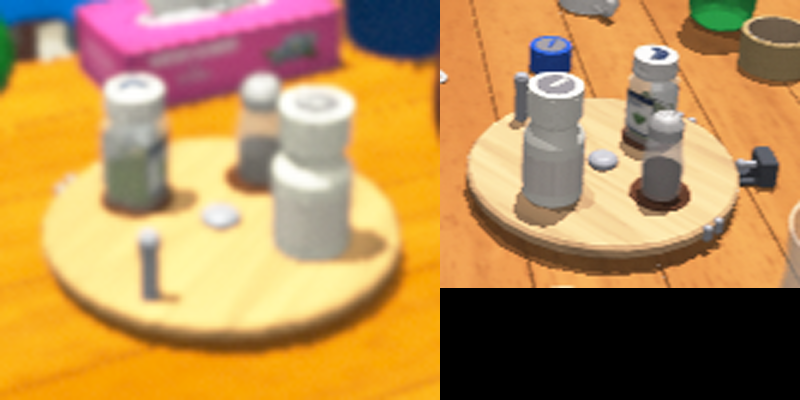

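The crop confirms it: the bottle carries the large white cap, top at scene (314,185) and side (293,216). The pin head is at scene (272,219) and side (279,212). The latch block is at side (380,250). Next I fit the poses.

```bash
cat > h.py <<'E'
from station import robot
import cv2,numpy as np
def proj(n,P):
    c=robot.get_calibration(n);K=np.array([[c['fx'],0,c['cx']],[0,c['fy'],c['cy']],[0,0,1]])
    return cv2.projectPoints(np.float64(P).reshape(-1,3),c['rvec'],c['tvec'],K,None)[0][:,0]
def ray(n,uv,z):
    c=robot.get_calibration(n);R=cv2.Rodrigues(c['rvec'])[0]
    d=R.T@np.array([(uv[0]-c['cx'])/c['fx'],(uv[1]-c['cy'])/c['fy'],1]);o=-R.T@np.ravel(c['tvec'])
    return o+d*(z-o[2])/d[2]
def pts(p):
    x,y,th,z=p   # th: direction of bottle from axis
    f=lambda a,r,h:[x+r*np.cos(th+a),y+r*np.sin(th+a),z+h]
    return [f(0,.075,.120),f(-np.pi/2,.12,.056),f(np.pi,.075,.098),f(np.pi/2,.075,.09),f(0,0,.006)]
E
python3 - <<'E'
from h import *
from scipy.optimize import least_squares
S=[(314,185.2),(272,219),(268.7,181),(300.2,180),(290.2,213.5)];D=[(293.3,215.8),(278.8,212),(335,203.3),(339.6,228.5),(312.9,246)]
def res(p):
    P=pts(p);return np.r_[(proj("scene",P)-S).ravel(),(proj("side",P)-D).ravel()]
for t in (2.5,3.5,4.5):
    r=least_squares(res,[.6,-.1,t,.045],loss='soft_l1');print(r.x,r.cost)
    if t==3.5: print(res(r.x).round(1).reshape(-1,2).tolist());print(np.round(pts(r.x),4))
x,y=r.x[:2]
for uv,z in [((379,256),.0),((380,249.6),.02),((381,246),.031)]:
    q=ray("side",uv,z);print(q,np.arctan2(q[1]-y,q[0]-x),np.hypot(q[1]-y,q[0]-x))
print("loose cap, teacup, mug",ray("side",(212,328),0),ray("scene",(138,250),0),ray("side",(296,345),0))
E
```

```text
[0.5564977  0.02396849 3.7875159  0.02528691] 1.7643751231773788
[0.5564977  0.02396849 3.7875159  0.02528691] 1.7643751231773623
[[-0.0, 0.6], [0.3, -1.0], [-0.3, 1.4], [0.2, -0.2], [-0.1, -0.0], [0.1, 0.0], [0.1, -0.8], [-0.1, 0.2], [0.2, -0.2], [-0.1, 0.2]]
[[ 0.4966 -0.0212  0.1453]
 [ 0.4843  0.1198  0.0813]
 [ 0.6164  0.0691  0.1233]
 [ 0.6016 -0.0359  0.1153]
 [ 0.5565  0.024   0.0313]]
[0.5564977  0.02396849 3.7875159  0.02528691] 1.7643751231773876
[0.72538136 0.00916746 0.        ] -0.08741703131582321 0.16953100090874607
[0.72494909 0.00806986 0.02      ] -0.09410234622173587 0.16919999124646623
[0.72585759 0.00747083 0.031     ] -0.0971055032177385 0.17016152140076038
loose cap, teacup, mug [ 0.31054384 -0.19626299  0.        ] [0.61992219 0.47886098 0.        ] [ 0.46744845 -0.26009908  0.        ]
```

Run:
```python
from h import *
from scipy.optimize import least_squares
S=[(314,185.2),(272,219),(268.7,181),(300.2,180),(290.2,213.5)];D=[(293.3,215.8),(278.8,212),(335,203.3),(339.6,228.5),(312.9,246)]
for z in (.016,.025,.035,.044):
    def res(p):
        P=pts([*p,z]);return np.r_[(proj("scene",P)-S).ravel(),(proj("side",P)-D).ravel()]
    r=least_squares(res,[.6,-.1,3.5]);print(z,r.x,r.cost,res(r.x).round(1))
# independent triangulation per point
for i in range(5):
    f=lambda p:np.r_[proj("scene",p)[0]-S[i],proj("side",p)[0]-D[i]]
    r=least_squares(f,[.55,0,.1]);print(i,r.x.round(4),f(r.x).round(1))
```

```text
0.016 [0.55902392 0.02718065 3.78859875] 42.028041210042545 [-1.5  3.3 -1.   1.7 -1.5  4.  -1.1  2.3 -1.4  2.4  0.8  2.9  0.8  1.7
  0.3  2.9  0.5  2.5  0.4  2.6]
0.025 [0.55661285 0.02399974 3.78747994] 2.208645673889899 [-0.1  0.6  0.3 -0.9 -0.3  1.5  0.2 -0.1 -0.1  0.   0.1  0.1  0.1 -0.7
 -0.   0.3  0.2 -0.1 -0.1  0.3]
0.035 [0.55401281 0.02046397 3.78621317] 45.585695142684045 [ 1.6 -2.3  1.7 -3.8  1.1 -1.4  1.7 -2.8  1.3 -2.6 -0.6 -3.  -0.6 -3.5
 -0.3 -2.6 -0.2 -3.  -0.6 -2.3]
0.044 [0.55174451 0.01728081 3.78505115] 166.29727979952537 [ 3.1 -5.   3.  -6.4  2.3 -3.9  3.  -5.3  2.6 -5.  -1.3 -5.9 -1.2 -6.
 -0.6 -5.2 -0.5 -5.7 -1.  -4.6]
0 [ 0.4966 -0.0218  0.1461] [ 0.2  0.3  0.1 -0.2]
1 [0.4843 0.1208 0.0784] [ 0.  0.  0. -0.]
2 [0.6165 0.0672 0.126 ] [ 0.3  0.5  0.2 -0.4]
3 [ 0.6016 -0.0352  0.1146] [ 0.1  0.1  0.  -0.1]
4 [0.5566 0.024  0.0316] [-0.1 -0.1 -0.1  0.1]
```

Two-view triangulation gives these estimates (they agree to about 1 px):
- **Axis:** about (0.5565, 0.024), carousel top at about 0.025.
- **Bottle:** direction 3.787 rad.
- **Front:** direction about 3.05 rad.
- **Turn needed:** about 0.74 rad clockwise.

I'm moving over the pin with the closing line tangential.

{"name": "drive_tool", "arguments": {"commands": [[0.499,-0.622,0,0,0,-113,1],[0.499,-0.622,0,0,0,-113,1],[0.499,-0.622,0,0,0,-113,1],[0.499,-0.622,0,0,0,-113,1],[0.499,-0.622,0,0,0,-113,1],[0.499,-0.622,0,0,0,-113,1],[0.499,-0.622,0,0,0,-113,1],[0.499,-0.622,0,0,0,-113,1],[0.499,-0.622,0,0,0,-113,1],[0.499,-0.622,0,0,0,-113,1],[0.499,-0.622,0,0,0,-113,1],[0.499,-0.622,0,0,0,-113,1],[0.499,-0.622,0,0,0,-113,1],[0.499,-0.622,0,0,0,-113,1],[0.499,-0.622,0,0,0,-113,1],[0.499,-0.622,0,0,0,-113,1],[0.499,-0.622,0,0,0,-113,1],[0.499,-0.622,0,0,0,-113,1],[0.499,-0.622,0,0,0,-113,1],[0.499,-0.622,0,0,0,-113,1]]}}

```text
clock: 1.77
position: [0.4855, 0.1249, 0.2308]
orientation: [-0.001, 0.443, 0.897, 0.001]
contact_force: [-0.7, -0.2, -0.3]
grip_width: 0.0853
grasp_force: 0.0
```

```bash
cat >> h.py <<'E'
from scipy.spatial.transform import Rotation as Ro
def T():
    s=robot.observe();M=np.eye(4);q=s['orientation'];M[:3,:3]=Ro.from_quat([*q[1:],q[0]]).as_matrix();M[:3,3]=s['position'];return M
def wproj(P,M):
    c=robot.get_calibration("wrist");X=np.linalg.inv(M@c['mount'])@np.c_[np.float64(P).reshape(-1,3),np.ones(len(P))].T
    return np.c_[c['fx']*X[0]/X[2]+c['cx'],c['fy']*X[1]/X[2]+c['cy']]
def wray(uv,M,z):
    c=robot.get_calibration("wrist");C=M@c['mount'];d=C[:3,:3]@np.array([(uv[0]-c['cx'])/c['fx'],(uv[1]-c['cy'])/c['fy'],1]);o=C[:3,3]
    return o+d*(z-o[2])/d[2]
def mv(p,yaw,tilt=0):
    "tool shift and turn (deg) from the present pose to p, tool down, x at yaw"
    M=T();G=Ro.from_euler('z',yaw).as_matrix()@np.diag([1,-1,-1.])
    return (M[:3,:3].T@(np.array(p)-M[:3,3])).round(4),np.degrees(Ro.from_matrix(M[:3,:3].T@G).as_rotvec()).round(2)
E
python3 - <<'E'
from h import *
M=T();im=robot.capture("wrist")[:,:,::-1].copy()
P=np.array(pts([.5565,.024,3.7875,.0253]));p=wproj(P,M);print(p.round(1),M[:3,3])
for u in p: cv2.drawMarker(im,tuple(int(round(v)) for v in u),(0,0,255),0,8,1)
cv2.imwrite("pics/w1.png",im);print(mv([.4843,.1198,.1],2.217))
E
```

```text
[[177.2 365.4]
 [273.1 200.3]
 [359.1 348.4]
 [271.7 409.9]
 [273.2 293.5]] [0.48553367 0.12486203 0.23079798]
(array([-0.0025, -0.0026,  0.1306]), array([-0.01, -0.08,  0.45]))
```

View pics/w1.png

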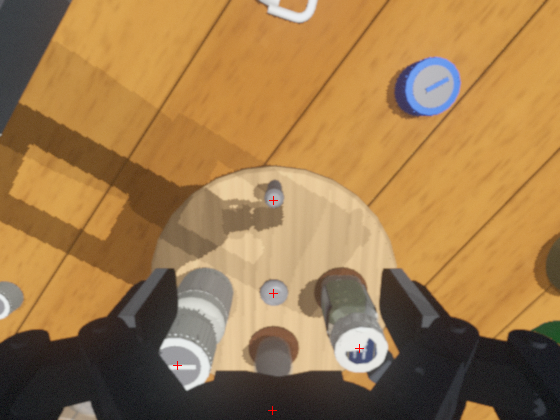

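The wrist view agrees with the fit: pin head at (274,198) against a predicted (273,200), hub at (274,292). The cap is at (186,363), slightly off its prediction, so I'll re-measure it later. Descending on the pin and closing.

{"name": "drive_tool", "arguments": {"commands": [[-0.0025,-0.003,0.04,0,0,0.4,1],[-0.0025,-0.003,0.08,0,0,0.4,1],[-0.0025,-0.003,0.12,0,0,0.4,1],[-0.0025,-0.003,0.15,0,0,0.4,1],[-0.0025,-0.003,0.17,0,0,0.4,1],[-0.0025,-0.003,0.18,0,0,0.4,1],[-0.0025,-0.003,0.18,0,0,0.4,1],[-0.0025,-0.003,0.18,0,0,0.4,0],[-0.0025,-0.003,0.18,0,0,0.4,0],[-0.0025,-0.003,0.18,0,0,0.4,0],[-0.0025,-0.003,0.18,0,0,0.4,0],[-0.0025,-0.003,0.18,0,0,0.4,0],[-0.0025,-0.003,0.18,0,0,0.4,0],[-0.0025,-0.003,0.18,0,0,0.4,0],[-0.0025,-0.003,0.18,0,0,0.4,0]], "force": 40}}

```text
clock: 3.07
position: [0.4846, 0.1159, 0.0525]
orientation: [0.001, 0.448, 0.894, 0.001]
contact_force: [-0.2, -0.0, 6.6]
grip_width: 0.0161
grasp_force: 38.9
```

{"name": "drive_tool", "arguments": {"commands": [[-0.0003,0.0082,0,0,0,4,0],[-0.0011,0.0164,0,0,0,8,0],[-0.0026,0.0245,0,0,0,12,0],[-0.0046,0.0325,0,0,0,16,0],[-0.0071,0.0404,0,0,0,20,0],[-0.0102,0.048,0,0,0,24,0],[-0.0138,0.0554,0,0,0,28,0],[-0.0179,0.0625,0,0,0,32,0],[-0.0225,0.0694,0,0,0,36,0],[-0.0225,0.0694,0,0,0,36,0],[-0.0225,0.0694,0,0,0,36,0]]}}

```text
clock: 3.98
position: [0.5545, 0.1405, 0.0525]
orientation: [0.001, 0.702, 0.712, 0.002]
contact_force: [3.3, 5.1, 3.6]
grip_width: 0.0155
grasp_force: 40.2
```

Run:
```python
from h import *
M=T();print(M[:3,3],np.arctan2(M[1,3]-.024,M[0,3]-.5565),np.arctan2(M[1,0],M[0,0]),robot.observe()['contact_force'],robot.observe()['moment'])
cv2.imwrite("pics/side1.png",robot.capture("side")[:,:,::-1]);cv2.imwrite("pics/scene1.png",robot.capture("scene")[:,:,::-1])
a=cv2.imread("pics/scene1.png")[160:260,235:345];b=cv2.imread("pics/side1.png")[180:300,245:395]
o=np.zeros((400,800,3),np.uint8);o[:,:440]=cv2.resize(a,(440,400),interpolation=2);o[:288,440:]=cv2.resize(b,(360,288),interpolation=2)
cv2.imwrite("pics/crop1.png",o)
```

```text
[0.55449589 0.14045996 0.05249247] 1.5880031778541341 1.5854350447820151 [3.32651495 5.14965666 3.58065482] [ 0.82676825 -0.38281227 -0.19344755]
```

View pics/crop1.png

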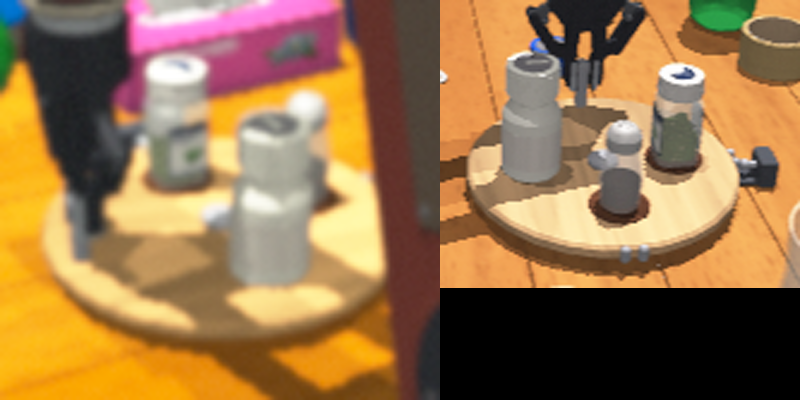

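The carousel has turned about 37°: bottle near the front at side crop (530,130), jar nearer the latch. I'm continuing slowly to feel for the rib.

{"name": "drive_tool", "arguments": {"commands": [[0.001,0.0031,0,0,0,1.5,0],[0.0018,0.0063,0,0,0,3,0],[0.0018,0.0084,0,0,0,4,0],[0.0018,0.0084,0,0,0,4,0]]}}

```text
clock: 4.42
position: [0.5612, 0.1404, 0.0524]
orientation: [0.0, 0.726, 0.687, -0.0]
contact_force: [-3.3, -2.8, 9.5]
grip_width: 0.016
grasp_force: 40.7
```

{"name": "drive_tool", "arguments": {"commands": [[0,0.0021,0,0,0,1,0],[0,0.0021,0,0,0,1,0]]}}

```text
clock: 4.58
position: [0.5618, 0.1403, 0.0524]
orientation: [-0.001, 0.732, 0.681, -0.002]
contact_force: [-10.0, -2.7, 15.4]
grip_width: 0.016
grasp_force: 41.1
```

{"name": "drive_tool", "arguments": {"commands": [[0,0.0021,0,0,0,1,0],[0,0.0021,0,0,0,1,0]]}}

```text
clock: 4.75
position: [0.5643, 0.1402, 0.0524]
orientation: [-0.0, 0.738, 0.675, -0.001]
contact_force: [-6.2, -4.2, 10.4]
grip_width: 0.0157
grasp_force: 40.7
```

{"name": "drive_tool", "arguments": {"commands": [[0,0.0021,0,0,0,1,0],[0,0.0021,0,0,0,1,0]]}}

```text
clock: 4.92
position: [0.5676, 0.1399, 0.0525]
orientation: [0.001, 0.744, 0.668, -0.0]
contact_force: [-0.7, -3.9, 6.8]
grip_width: 0.0165
grasp_force: 40.4
```

{"name": "drive_tool", "arguments": {"commands": [[0,0.002,0,0,0,1,0],[0,0.002,0,0,0,1,0]]}}

```text
clock: 5.08
position: [0.57, 0.1396, 0.0525]
orientation: [0.001, 0.75, 0.662, 0.0]
contact_force: [-0.1, -2.9, 6.2]
grip_width: 0.0163
grasp_force: 40.4
```

{"name": "drive_tool", "arguments": {"commands": [[0,0.001,0,0,0,0,0],[0,0.001,0,0,0,0,0]]}}

```text
clock: 5.25
position: [0.5709, 0.1395, 0.0524]
orientation: [0.001, 0.75, 0.662, 0.0]
contact_force: [-0.9, -2.5, 7.5]
grip_width: 0.0158
grasp_force: 40.5
```

{"name": "drive_tool", "arguments": {"commands": [[0,0.002,0,0,0,1,0],[0,0.002,0,0,0,1,0]]}}

```text
clock: 5.42
position: [0.5733, 0.1391, 0.0525]
orientation: [0.001, 0.756, 0.655, 0.0]
contact_force: [1.0, -3.1, 5.7]
grip_width: 0.0159
grasp_force: 40.4
```

{"name": "drive_tool", "arguments": {"commands": [[0,0.002,0,0,0,1,0],[0,0.002,0,0,0,1,0]]}}

```text
clock: 5.58
position: [0.5748, 0.1389, 0.0524]
orientation: [0.001, 0.761, 0.648, 0.0]
contact_force: [-2.2, -3.0, 8.5]
grip_width: 0.0162
grasp_force: 40.6
```

Run:
```python
from h import *
cv2.imwrite("pics/side2.png",robot.capture("side")[:,:,::-1])
a=cv2.imread("pics/side0.png")[225:275,330:400];b=cv2.imread("pics/side2.png")[195:295,245:395]
o=np.zeros((560,800,3),np.uint8);o[:,:]=0
o[:250,:350]=cv2.resize(a,(350,250),interpolation=2);o[:250,400:750]=cv2.resize(cv2.imread("pics/side2.png")[225:275,330:400],(350,250),interpolation=2)
o[255:555,:450]=cv2.resize(b,(450,300),interpolation=2)
cv2.imwrite("pics/crop2.png",o)
for th in (3.05,3.015,2.98): print(th,proj("side",pts([.5565,.024,th,.0253])).round(1).tolist())
```

```text
3.05 [[283.5, 205.3], [308.8, 205.5], [346.4, 213.3], [318.7, 232.9], [312.8, 246.2]]
3.015 [[283.4, 204.7], [310.4, 205.5], [346.6, 213.9], [317.5, 232.9], [312.8, 246.2]]
2.98 [[283.4, 204.2], [312.0, 205.5], [346.7, 214.4], [316.3, 232.9], [312.8, 246.2]]
```

View pics/crop2.png

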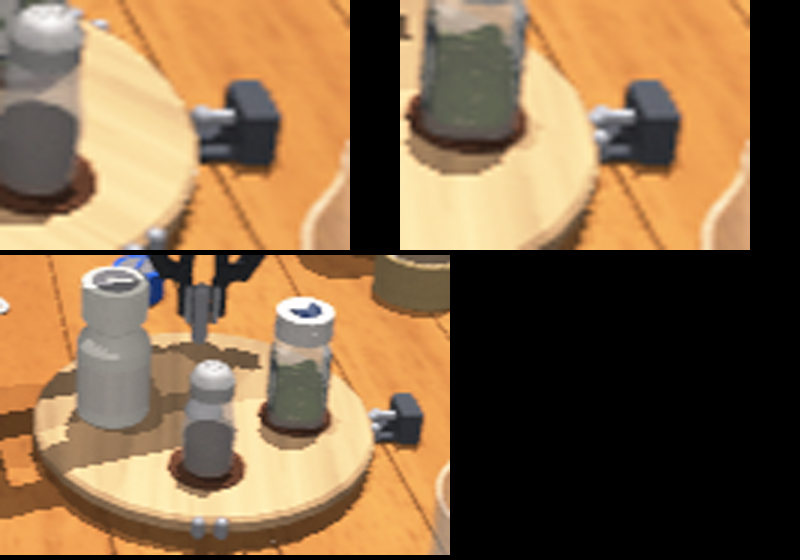

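Side crop: the plunger of the latch at (372,250) seems to lie between the two rim studs of the right detent, and the wrong pair of studs is at the front right, at side (315,286). I'll check the angles.

Run:
```python
from h import *
ang=lambda uv,z:(lambda q:(round(np.arctan2(q[1]-.024,q[0]-.5565),3),round(np.hypot(q[1]-.024,q[0]-.5565),4)))(ray("side",uv,z))
for z in (.012,.02):
    a=[ang((245+u/3,195+(v-255)/3),z) for u,v in((197,528),(221,528))]
    l=[ang((330+u/5,225+v/5),z) for u,v in((253,125),(210,117),(205,150))]
    k=[ang((330+(u-400)/5,225+v/5),z) for u,v in((612,113),(600,140))]
    print(z,"pair",a,"block,plunger",l,"studs",k)
# jar/bottle/shaker angle now
print([ang((245+u/3,195+(v-255)/3),z) for u,v,z in((115,279,.1453),(305,309,.1233),(213,369,.1153))],T()[:3,3])
```

```text
0.012 pair [(np.float64(-1.801), np.float64(0.1316)), (np.float64(-1.666), np.float64(0.1307))] block,plunger [(np.float64(-0.036), np.float64(0.1746)), (np.float64(0.02), np.float64(0.1551)), (np.float64(-0.175), np.float64(0.1452))] studs [(np.float64(0.042), np.float64(0.1574)), (np.float64(-0.114), np.float64(0.1442))]
0.02 pair [(np.float64(-1.802), np.float64(0.1418)), (np.float64(-1.678), np.float64(0.1408))] block,plunger [(np.float64(-0.105), np.float64(0.1703)), (np.float64(-0.057), np.float64(0.1504)), (np.float64(-0.258), np.float64(0.143))] studs [(np.float64(-0.034), np.float64(0.1524)), (np.float64(-0.198), np.float64(0.1413))]
[(np.float64(2.899), np.float64(0.0756)), (np.float64(-0.069), np.float64(0.0759)), (np.float64(-1.742), np.float64(0.0754))] [0.57477381 0.13892673 0.05244006]
```

{"name": "drive_tool", "arguments": {"commands": [[0,-0.003,0,0,0,-1.5,0],[0,-0.006,0,0,0,-2.8,0],[0,-0.006,0,0,0,-2.8,0]]}}

```text
clock: 5.88
position: [0.5691, 0.1397, 0.0524]
orientation: [0.001, 0.745, 0.667, 0.0]
contact_force: [-3.5, -3.6, 9.7]
grip_width: 0.016
grasp_force: 40.8
```

{"name": "drive_tool", "arguments": {"commands": [[0,0,0,0,0,0,0.5],[0,0,0,0,0,0,0.5],[0,0,0,0,0,0,0.5],[0,0,0,0,0,0,0.5]]}}

```text
clock: 6.22
position: [0.5678, 0.1408, 0.0508]
orientation: [-0.0, 0.745, 0.667, -0.0]
contact_force: [0.2, -0.6, 0.4]
grip_width: 0.0423
grasp_force: 0.0
```

{"name": "drive_tool", "arguments": {"commands": [[0,0,-0.04,0,0,0,0.6],[0,0,-0.08,0,0,0,0.8],[0,0,-0.12,0,0,0,1],[0,0,-0.16,0,0,0,1],[0,0,-0.18,0,0,0,1],[0,0,-0.18,0,0,0,1]]}}

```text
clock: 6.72
position: [0.5716, 0.1413, 0.2384]
orientation: [0.003, 0.745, 0.667, 0.005]
contact_force: [0.4, -0.3, 0.8]
grip_width: 0.0852
grasp_force: 0.0
```

Run:
```python
from h import *
M=T();im=robot.capture("wrist")[:,:,::-1].copy();print(M)
cv2.imwrite("pics/w3raw.png",im);cv2.imwrite("pics/side3.png",robot.capture("side")[:,:,::-1])
p=wproj(np.array(pts([.5565,.024,3.037,.0253])),M);print(p.round(1))
for u in p: cv2.drawMarker(im,tuple(int(round(v)) for v in u),(0,0,255),0,8,1)
b=cv2.resize(cv2.imread("pics/side3.png")[195:295,245:395],(300,200),interpolation=2)
o=np.zeros((560,800,3),np.uint8);o[:420,:500]=im[:,:500];o[:200,500:]=b
o[210:460,500:]=cv2.resize(cv2.imread("pics/side3.png")[230:270,345:393],(300,250),interpolation=2)
cv2.imwrite("pics/w3.png",o)
```

```text
[[ 0.11093853  0.99376607  0.01102926  0.57162319]
 [ 0.99382434 -0.11095834  0.00119911  0.14131612]
 [ 0.00241542  0.01082812 -0.99993846  0.23838015]
 [ 0.          0.          0.          1.        ]]
[[181.9 355.6]
 [273.1 193. ]
 [359.7 336.4]
 [274.9 399.3]
 [274.2 286.3]]
```

View pics/w3.png

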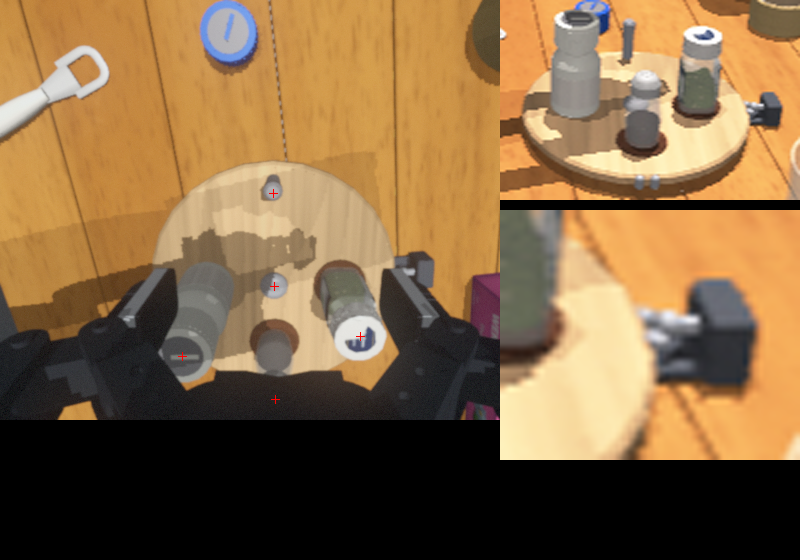

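Run:
```python
from h import *
M=T();im=robot.capture("wrist")[:,:,::-1];print(M[:3,3]);cv2.imwrite("pics/w4.png",im)
g=cv2.cvtColor(im,cv2.COLOR_BGR2GRAY)
print(wproj(np.array(pts([.5565,.024,3.037,.0253])),M).round(1))
b=cv2.resize(im[150:300,145:285+165],(800,393),interpolation=2)
c=cv2.resize(im[310:390,150:260],(275,200),interpolation=2)
o=np.zeros((600,800,3),np.uint8);o[:393]=b;o[396:596,:275]=c;o[396:596,300:]=cv2.resize(im[235:300,365:365+162],(500,200),interpolation=2)
cv2.imwrite("pics/w4c.png",o)
```

```text
[0.56870125 0.14091651 0.23202218]
[[184.7 359.2]
 [277.9 193.4]
 [366.2 340.4]
 [279.1 403.6]
 [278.4 288.1]]
```

View pics/w4c.png

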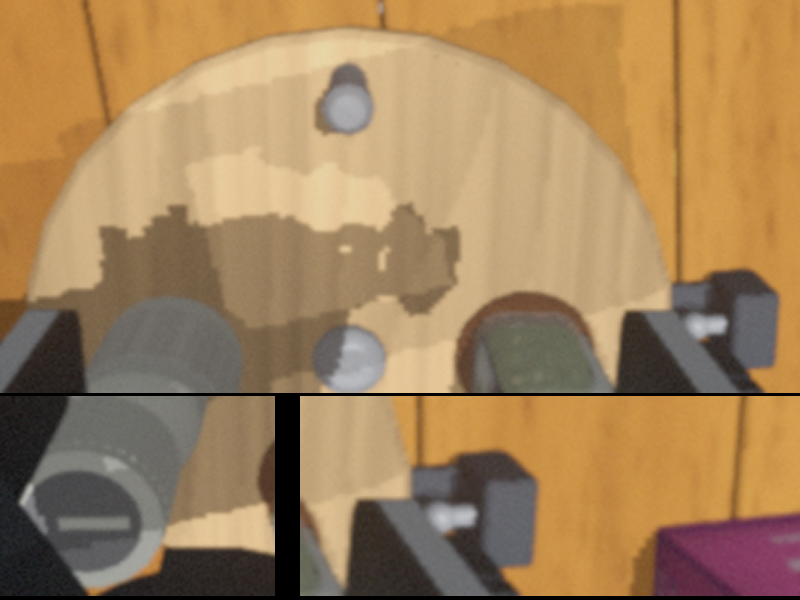

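Run:
```python
from h import *
M=T();h=wray((278.1,286.1),M,.0313);p=wray((277.7,191.2),M,.0813);c=wray((188,359),M,.1453)
print("hub",h,"pin",p,"cap",c)
a=lambda q:np.arctan2(q[1]-h[1],q[0]-h[0])
print("bottle by pin",a(p)+np.pi/2,"by cap",a(c)%(2*np.pi),np.hypot(*(c-h)[:2]))
for uv,z in(((428,271),.031),((428,271),.025),((413.8,273.9),.02),((413.8,273.9),.028)):
    q=wray(uv,M,z);print(uv,z,q,"front by latch",a(q)+np.pi)
print(T()[:3,3], robot.observe()['joint_positions'],mv([c[0],c[1],.232],.5))
```

```text
hub [0.55483208 0.02723072 0.0313    ] pin [0.56763444 0.14561147 0.0813    ] cap [0.48388445 0.03282685 0.1453    ]
bottle by pin 3.0338657076108135 by cap 3.062878725100283 0.07116799225683362
(428, 271) 0.031 [0.71983978 0.027379   0.031     ] front by latch 3.1424912827132863
(428, 271) 0.025 [0.72237316 0.02414683 0.025     ] front by latch 3.1231879203439474
(413.8, 273.9) 0.02 [0.70855237 0.01958491 0.02      ] front by latch 3.0918951161142996
(413.8, 273.9) 0.028 [0.70553595 0.02393686 0.028     ] front by latch 3.1197396317779873
[0.56770234 0.14079955 0.23017102] [ 1.08329700e-01  1.27328293e-01  1.63423010e+00 -1.40745599e-05
  1.38152776e+00  2.19748727e-01] (array([-0.1166, -0.0713, -0.0017]), array([-0.07,  0.06, 54.97]))
```

Cameras put the bottle at 3.03–3.06 rad and the latch at 3.05–3.12, so they can't settle whether it is seated. I'll feel it instead: grip the pin again and read the static side force on either side.

{"name": "drive_tool", "arguments": {"commands": [[0,0,0.04,0,0,0,1],[0,0,0.08,0,0,0,1],[0,0,0.12,0,0,0,1],[0,0,0.15,0,0,0,1],[0,0,0.17,0,0,0,0.5],[0,0,0.18,0,0,0,0.3],[0,0,0.18,0,0,0,0],[0,0,0.18,0,0,0,0],[0,0,0.18,0,0,0,0],[0,0,0.18,0,0,0,0],[0,0,0.18,0,0,0,0],[0,0,0.18,0,0,0,0],[0,0,0.18,0,0,0,0]], "force": 25}}

```text
clock: 7.95
position: [0.57, 0.1409, 0.0531]
orientation: [0.001, 0.746, 0.666, 0.002]
contact_force: [2.0, 0.7, 3.5]
grip_width: 0.0165
grasp_force: 24.8
```

{"name": "drive_tool", "arguments": {"commands": [[0,-0.003,0,0,0,-1.4,0],[0,-0.003,0,0,0,-1.4,0],[0,-0.003,0,0,0,-1.4,0],[0,-0.003,0,0,0,-1.4,0]]}}

```text
clock: 8.28
position: [0.5654, 0.1414, 0.053]
orientation: [-0.0, 0.737, 0.676, 0.0]
contact_force: [-3.6, -0.5, 10.9]
grip_width: 0.0166
grasp_force: 25.4
```

{"name": "drive_tool", "arguments": {"commands": [[0,-0.003,0,0,0,-1.4,0],[0,-0.003,0,0,0,-1.4,0],[0,-0.003,0,0,0,-1.4,0],[0,-0.003,0,0,0,-1.4,0]]}}

```text
clock: 8.62
position: [0.5619, 0.1417, 0.0529]
orientation: [-0.0, 0.729, 0.685, -0.0]
contact_force: [-6.3, 0.3, 13.3]
grip_width: 0.0165
grasp_force: 25.5
```

{"name": "drive_tool", "arguments": {"commands": [[0,-0.004,0,0,0,-1.9,0],[0,-0.004,0,0,0,-1.9,0],[0,-0.004,0,0,0,-1.9,0],[0,-0.004,0,0,0,-1.9,0]]}}

```text
clock: 8.95
position: [0.5599, 0.1418, 0.053]
orientation: [0.001, 0.718, 0.696, 0.001]
contact_force: [1.5, -0.5, 6.7]
grip_width: 0.0168
grasp_force: 25.2
```

{"name": "drive_tool", "arguments": {"commands": [[0,0.004,0,0,0,1.9,0],[0,0.004,0,0,0,1.9,0],[0,0.004,0,0,0,1.9,0],[0,0.004,0,0,0,1.9,0]]}}

```text
clock: 9.28
position: [0.5632, 0.1416, 0.053]
orientation: [0.0, 0.729, 0.684, 0.001]
contact_force: [-1.3, -1.1, 10.3]
grip_width: 0.0167
grasp_force: 25.4
```

{"name": "drive_tool", "arguments": {"commands": [[0,0.004,0,0,0,1.9,0],[0,0.004,0,0,0,1.9,0],[0,0.004,0,0,0,1.9,0],[0,0.004,0,0,0,1.9,0]]}}

```text
clock: 9.62
position: [0.568, 0.1412, 0.053]
orientation: [0.001, 0.74, 0.672, 0.001]
contact_force: [2.8, -1.4, 7.2]
grip_width: 0.0165
grasp_force: 25.3
```

{"name": "drive_tool", "arguments": {"commands": [[0,0.004,0,0,0,1.9,0],[0,0.004,0,0,0,1.9,0],[0,0.004,0,0,0,1.9,0],[0,0.004,0,0,0,1.9,0]]}}

```text
clock: 9.95
position: [0.5735, 0.1405, 0.0531]
orientation: [0.002, 0.752, 0.66, 0.002]
contact_force: [7.3, -2.0, 1.7]
grip_width: 0.0166
grasp_force: 25.3
```

{"name": "drive_tool", "arguments": {"commands": [[0,0.004,0,0,0,1.9,0],[0,0.004,0,0,0,1.9,0],[0,0.004,0,0,0,1.9,0],[0,0.004,0,0,0,1.9,0]]}}

```text
clock: 10.28
position: [0.5755, 0.1401, 0.053]
orientation: [0.001, 0.762, 0.647, 0.001]
contact_force: [-0.4, -1.1, 9.4]
grip_width: 0.0166
grasp_force: 25.5
```

{"name": "drive_tool", "arguments": {"commands": [[0,0.004,0,0,0,1.9,0],[0,0.004,0,0,0,1.9,0],[0,0.004,0,0,0,1.9,0],[0,0.004,0,0,0,1.9,0]]}}

```text
clock: 10.62
position: [0.5794, 0.1394, 0.053]
orientation: [0.001, 0.773, 0.634, 0.001]
contact_force: [-0.6, -0.9, 8.9]
grip_width: 0.017
grasp_force: 25.5
```

{"name": "drive_tool", "arguments": {"commands": [[-0.0003,-0.008,0,0,0,-3.8,0],[-0.001,-0.016,0,0,0,-7.6,0],[-0.001,-0.016,0,0,0,-7.6,0],[-0.001,-0.016,0,0,0,-7.6,0]]}}

```text
clock: 10.95
position: [0.5616, 0.1417, 0.053]
orientation: [-0.0, 0.729, 0.685, -0.001]
contact_force: [-7.6, -2.5, 14.4]
grip_width: 0.0169
grasp_force: 26.1
```

{"name": "drive_tool", "arguments": {"commands": [[0,-0.004,0,0,0,-1.9,0],[0,-0.004,0,0,0,-1.9,0],[0,-0.004,0,0,0,-1.9,0]]}}

```text
clock: 11.2
position: [0.5599, 0.1418, 0.053]
orientation: [0.001, 0.718, 0.696, 0.001]
contact_force: [1.5, -1.4, 7.9]
grip_width: 0.0163
grasp_force: 25.6
```

{"name": "drive_tool", "arguments": {"commands": [[0,-0.004,0,0,0,-1.9,0],[0,-0.004,0,0,0,-1.9,0],[0,-0.004,0,0,0,-1.9,0]]}}

```text
clock: 11.45
position: [0.5555, 0.1419, 0.053]
orientation: [0.001, 0.706, 0.708, 0.001]
contact_force: [-1.0, -2.1, 9.5]
grip_width: 0.0167
grasp_force: 25.8
```

{"name": "drive_tool", "arguments": {"commands": [[0,-0.004,0,0,0,-1.9,0],[0,-0.004,0,0,0,-1.9,0],[0,-0.004,0,0,0,-1.9,0]]}}

```text
clock: 11.7
position: [0.5499, 0.1417, 0.0529]
orientation: [-0.0, 0.694, 0.72, -0.001]
contact_force: [-7.6, -3.1, 15.0]
grip_width: 0.0162
grasp_force: 26.4
```

{"name": "drive_tool", "arguments": {"commands": [[0,-0.004,0,0,0,-1.9,0],[0,-0.004,0,0,0,-1.9,0],[0,-0.004,0,0,0,-1.9,0]]}}

```text
clock: 11.95
position: [0.547, 0.1416, 0.053]
orientation: [0.001, 0.682, 0.731, 0.0]
contact_force: [-1.1, -3.2, 10.0]
grip_width: 0.0168
grasp_force: 25.9
```

{"name": "drive_tool", "arguments": {"commands": [[0,-0.004,0,0,0,-1.9,0],[0,-0.004,0,0,0,-1.9,0],[0,-0.004,0,0,0,-1.9,0]]}}

```text
clock: 12.2
position: [0.5435, 0.1412, 0.053]
orientation: [0.001, 0.67, 0.742, 0.0]
contact_force: [0.1, -3.1, 7.8]
grip_width: 0.0167
grasp_force: 25.8
```

{"name": "drive_tool", "arguments": {"commands": [[0,-0.004,0,0,0,-1.9,0],[0,-0.004,0,0,0,-1.9,0],[0,-0.004,0,0,0,-1.9,0]]}}

```text
clock: 12.45
position: [0.5396, 0.1407, 0.053]
orientation: [0.001, 0.657, 0.753, 0.0]
contact_force: [-0.4, -3.1, 9.5]
grip_width: 0.0165
grasp_force: 25.8
```

{"name": "drive_tool", "arguments": {"commands": [[0,-0.004,0,0,0,-1.9,0],[0,-0.004,0,0,0,-1.9,0],[0,-0.004,0,0,0,-1.9,0]]}}

```text
clock: 12.7
position: [0.5357, 0.1401, 0.053]
orientation: [0.001, 0.645, 0.764, 0.0]
contact_force: [-0.3, -3.5, 9.7]
grip_width: 0.0163
grasp_force: 25.8
```

Now it's clear. There are two ribs, at handle angles of about 1.62 and 1.49 rad, with the true detent between them at about 1.56 (wrist latch bearing 3.12 agrees). I had overshot it. I'll return clockwise over the first rib and stop in the click.

{"name": "drive_tool", "arguments": {"commands": [[-0.0001,0.0052,0,0,0,2.5,0],[-0.0005,0.0104,0,0,0,5,0],[-0.001,0.0156,0,0,0,7.5,0],[-0.0018,0.0208,0,0,0,10,0],[-0.0018,0.0208,0,0,0,10,0],[-0.0018,0.0208,0,0,0,10,0],[-0.0018,0.0208,0,0,0,10,0]]}}

```text
clock: 13.28
position: [0.559, 0.1418, 0.0531]
orientation: [0.003, 0.709, 0.705, 0.003]
contact_force: [9.4, -3.4, 0.3]
grip_width: 0.0165
grasp_force: 25.6
```

{"name": "drive_tool", "arguments": {"commands": [[0,0.001,0,0,0,0.5,0],[0,0.001,0,0,0,0.5,0],[0,0.001,0,0,0,0.5,0]]}}

```text
clock: 13.53
position: [0.5593, 0.1418, 0.0531]
orientation: [0.002, 0.712, 0.702, 0.002]
contact_force: [8.0, -2.4, 2.8]
grip_width: 0.0161
grasp_force: 25.7
```

{"name": "drive_tool", "arguments": {"commands": [[0,0.002,0,0,0,1,0],[0,0.002,0,0,0,1,0],[0,0.002,0,0,0,1,0]]}}

```text
clock: 13.78
position: [0.5601, 0.1418, 0.053]
orientation: [0.002, 0.718, 0.696, 0.001]
contact_force: [2.9, -2.2, 7.6]
grip_width: 0.0167
grasp_force: 25.8
```

{"name": "drive_tool", "arguments": {"commands": [[0,0.0015,0,0,0,0.7,0],[0,0.0015,0,0,0,0.7,0],[0,0.0015,0,0,0,0.7,0]]}}

```text
clock: 14.03
position: [0.561, 0.1417, 0.053]
orientation: [0.001, 0.723, 0.691, 0.0]
contact_force: [-0.6, -3.9, 9.3]
grip_width: 0.0165
grasp_force: 25.9
```

Equilibrium found (side force about 0 at handle angle 1.534, stiff on both sides), so the carousel is seated. I'm releasing, rising and moving over the bottle.

{"name": "drive_tool", "arguments": {"commands": [[0,0,0,0,0,0,0.6],[0,0,0,0,0,0,0.6],[0,0,0,0,0,0,0.6],[0,0,0,0,0,0,0.6],[0,0,-0.04,0,0,0,0.8],[0,0,-0.08,0,0,0,1],[0,0,-0.12,0,0,0,1],[0,0,-0.16,0,0,0,1],[0,0,-0.19,0,0,0,1],[-0.03,-0.02,-0.19,0,0,0,1],[-0.06,-0.038,-0.19,0,0,0,1],[-0.09,-0.057,-0.19,0,0,0,1],[-0.117,-0.075,-0.19,0,0,0,1],[-0.117,-0.075,-0.19,0,0,0,1],[-0.117,-0.075,-0.19,0,0,0,1],[-0.117,-0.075,-0.19,0,0,0,1]]}}

```text
clock: 15.37
position: [0.4799, 0.029, 0.2413]
orientation: [-0.0, 0.723, 0.691, 0.0]
contact_force: [0.0, 0.5, 0.7]
grip_width: 0.0856
grasp_force: 0.0
```

Run:
```python
from h import *
M=T();im=robot.capture("wrist")[:,:,::-1].copy();cv2.imwrite("pics/w5.png",im)
cv2.imwrite("pics/side5.png",robot.capture("side")[:,:,::-1]);cv2.imwrite("pics/scene5.png",robot.capture("scene")[:,:,::-1])
P=np.array(pts([.556,.025,3.105,.0253]));p=wproj(P,M);print(p.round(1),M.round(4),robot.observe()['contact_force'],robot.observe()['joint_positions'])
cv2.imwrite("pics/w5.png",im)
b=cv2.imread("pics/side5.png")
o=np.zeros((420,800,3),np.uint8);o[:,:460]=im[:,60:520]
cv2.drawMarker(o,(int(p[0,0])-60,int(p[0,1])),(0,0,255),0,8,1)
o[:200,500:]=cv2.resize(b[195:295,245:395],(300,200),interpolation=2);o[205:405,500:]=cv2.resize(b[228:268,340:400],(300,200),interpolation=2)
cv2.imwrite("pics/w5c.png",o)
for u,z in zip(proj("side",P),range(5)): print(u.round(1),end='')
```

```text
[[279.8 215.5]
 [371.3  50.1]
 [469.7 206.2]
 [366.  287.3]
 [350.8 183.5]] [[ 4.430e-02  9.990e-01  3.000e-04  4.799e-01]
 [ 9.990e-01 -4.430e-02  5.000e-04  2.900e-02]
 [ 5.000e-04  3.000e-04 -1.000e+00  2.413e-01]
 [ 0.000e+00  0.000e+00  0.000e+00  1.000e+00]] [-0.46298297  0.12556185  0.4054795 ] [-1.02678681e-01 -1.37552879e-01  1.87727094e+00  2.84794215e-04
  1.40216317e+00 -6.02196202e-02]
[283.3 205.9][306.1 205.3][345.7 212.3][320.2 232.7][312.5 246. ]
```

View pics/w5c.png

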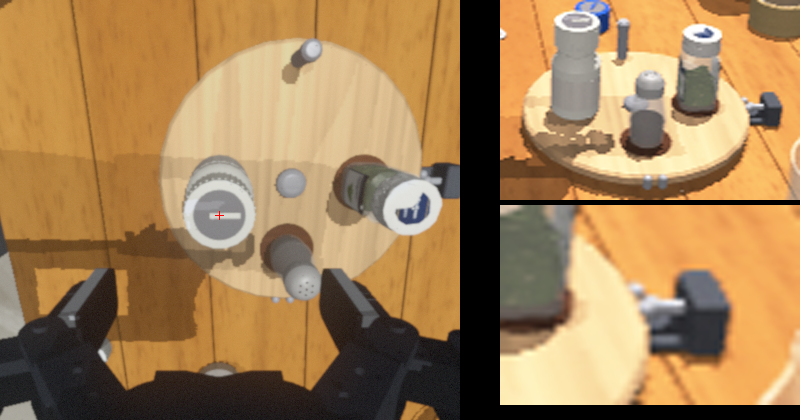

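The wrist view shows the cap top centred at about (279,212) and the latch block in line with hub and bottle. The second pair of rim studs is at (345,299). Computing the cap offset by disc fit.

Run:
```python
from h import *
M=T();im=cv2.imread("pics/w5.png");hsv=cv2.cvtColor(im,cv2.COLOR_BGR2HSV)
g=cv2.cvtColor(im,cv2.COLOR_BGR2GRAY)
m=((hsv[:,:,1]<45)&(g<165)&(g>90)).astype(np.uint8);roi=np.zeros_like(m);cv2.circle(roi,(279,212),33,1,-1);m&=roi
m=cv2.morphologyEx(m,cv2.MORPH_CLOSE,np.ones((9,9)));
for c in cv2.findContours(m,0,1)[0]:
    if len(c)>30: print(cv2.fitEllipse(c))
for uv in ((279,212),): print(wray(uv,M,.145))
q=wray((60+445,182),M,.031);h=wray((351,183),M,.0313);p=wray((60+312,49),M,.0813);a=lambda q:np.arctan2(q[1]-h[1],q[0]-h[0]);print(h,p,"latch",a(q)+np.pi,"bottle by pin",a(p)+np.pi/2)
```

```text
((278.940673828125, 214.70960998535156), (48.68199157714844, 50.47447967529297), 88.85531616210938)
[0.48076597 0.03098027 0.145     ]
[0.55627696 0.02630484 0.0313    ] [0.56084612 0.14642473 0.0813    ] latch 3.106522580650569 bottle by pin 3.1035726726933617
```

Latch bearing 3.107 and bottle 3.104 agree, so it is seated. The cap centre is at (0.4805, 0.029), nearly under the tool. Descending and gripping.

{"name": "drive_tool", "arguments": {"commands": [[0,0.0005,0.03,0,0,0,1],[0,0.0005,0.06,0,0,0,1],[0,0.0005,0.09,0,0,0,1],[0,0.0005,0.115,0,0,0,1],[0,0.0005,0.13,0,0,0,1],[0,0.0005,0.13,0,0,0,1],[0,0.0005,0.13,0,0,0,1],[0,0.0005,0.13,0,0,0,1]]}}

```text
clock: 16.18
position: [0.4813, 0.0292, 0.1124]
orientation: [0.001, 0.722, 0.692, 0.0]
contact_force: [0.4, 0.2, -0.4]
grip_width: 0.0854
grasp_force: 0.0
```

{"name": "drive_tool", "arguments": {"commands": [[0,0,0,0,0,0,0],[0,0,0,0,0,0,0],[0,0,0,0,0,0,0],[0,0,0,0,0,0,0],[0,0,0,0,0,0,0],[0,0,0,0,0,0,0]], "force": 60}}

```text
clock: 16.68
position: [0.4808, 0.0288, 0.1122]
orientation: [0.0, 0.722, 0.691, 0.0]
contact_force: [-2.3, 0.7, 5.6]
grip_width: 0.0502
grasp_force: 61.6
```

{"name": "drive_tool", "arguments": {"commands": [[0,0,0.003,0,0,0,0],[0,0,0.006,0,0,0,0],[0,0,0.007,0,0,0,0],[0,0,0.007,0,0,0,0],[0,0,0.007,0,0,0,0]]}}

```text
clock: 17.1
position: [0.4809, 0.0288, 0.1056]
orientation: [0.0, 0.722, 0.691, 0.0]
contact_force: [-3.8, 1.3, 7.9]
grip_width: 0.0497
grasp_force: 62.3
```

{"name": "drive_tool", "arguments": {"commands": [[0,0,0.002,0,0,0,0],[0,0,0.002,0,0,0,0],[0,0,0.002,0,0,0,0]]}}

```text
clock: 17.35
position: [0.4808, 0.0288, 0.1049]
orientation: [0.0, 0.722, 0.692, 0.0]
contact_force: [-9.4, 1.0, 20.2]
grip_width: 0.0499
grasp_force: 63.5
```

{"name": "drive_tool", "arguments": {"commands": [[0,0,0.002,0,0,0,0],[0,0,0.002,0,0,0,0],[0,0,0.002,0,0,0,0]]}}

```text
clock: 17.6
position: [0.4809, 0.0288, 0.1048]
orientation: [0.0, 0.722, 0.692, 0.0]
contact_force: [-18.1, 1.0, 36.1]
grip_width: 0.0499
grasp_force: 65.3
```

Hard stop reached. I'll ease to a moderate push and twist anticlockwise.

{"name": "drive_tool", "arguments": {"commands": [[0,0,-0.0025,0,0,0,0],[0,0,-0.0025,0,0,0,0],[0,0,-0.0025,0,0,-5,0],[0,0,-0.0025,0,0,-10,0],[0,0,-0.0025,0,0,-15,0],[0,0,-0.0025,0,0,-20,0],[0,0,-0.0025,0,0,-20,0]]}}

```text
clock: 18.18
position: [0.4816, 0.0286, 0.105]
orientation: [0.001, 0.59, 0.808, 0.001]
contact_force: [-3.7, 0.5, 13.8]
grip_width: 0.0496
grasp_force: 62.7
```

Run:
```python
from station import robot
s=robot.observe();print(s['contact_force'],s['moment'],s['joint_positions'])
```

```text
[-3.65619145  0.51461809 13.81876564] [0.07869757 0.50880885 0.04765123] [-1.04304030e-01  8.88505791e-03  2.00853697e+00 -4.37417043e-05
  1.12103022e+00 -4.14179011e-01]
```

{"name": "drive_tool", "arguments": {"commands": [[0,0,0.0003,0,0,-6,0],[0,0,0.0003,0,0,-12,0],[0,0,0.0003,0,0,-18,0],[0,0,0.0003,0,0,-24,0],[0,0,0.0003,0,0,-30,0],[0,0,0.0003,0,0,-36,0],[0,0,0.0003,0,0,-42,0],[0,0,0.0003,0,0,-48,0],[0,0,0.0003,0,0,-54,0],[0,0,0.0003,0,0,-57,0],[0,0,0.0003,0,0,-57,0],[0,0,0.0003,0,0,-57,0]]}}

```text
clock: 19.18
position: [0.4809, 0.0287, 0.1049]
orientation: [0.001, 0.135, 0.991, -0.0]
contact_force: [-8.6, 0.8, 18.5]
grip_width: 0.0499
grasp_force: 63.3
```

{"name": "drive_tool", "arguments": {"commands": [[0,0,-0.004,0,0,0,0],[0,0,-0.008,0,0,0,0],[0,0,-0.012,0,0,0,0],[0,0,-0.012,0,0,0,0],[0,0,-0.012,0,0,0,0]]}}

```text
clock: 19.6
position: [0.4802, 0.0287, 0.1144]
orientation: [0.0, 0.135, 0.991, -0.0]
contact_force: [0.5, -1.4, -0.4]
grip_width: 0.0503
grasp_force: 62.2
```

Run:
```python
from station import robot
s=robot.observe();print(s['contact_force'],s['moment'],s['position'])
```

```text
[ 0.51676572 -1.37883929 -0.43548598] [-0.06318278 -0.12922967  0.05102396] [0.48017238 0.02870454 0.11438104]
```

Force is near zero and the cap moves freely, so it's released. Lifting to about 7 cm above the seat.

{"name": "drive_tool", "arguments": {"commands": [[0,0,-0.008,0,0,0,0],[0,0,-0.018,0,0,0,0],[0,0,-0.03,0,0,0,0],[0,0,-0.045,0,0,0,0],[0,0,-0.058,0,0,0,0],[0,0,-0.066,0,0,0,0],[0,0,-0.068,0,0,0,0],[0,0,-0.068,0,0,0,0],[0,0,-0.068,0,0,0,0],[0,0,-0.068,0,0,0,0],[0,0,-0.068,0,0,0,0]]}}

```text
clock: 20.52
position: [0.4796, 0.0289, 0.1816]
orientation: [-0.001, 0.135, 0.991, -0.0]
contact_force: [-0.6, 0.3, -0.4]
grip_width: 0.0499
grasp_force: 65.0
```

Run:
```python
from h import *
s=robot.observe();print(s['position'],s['orientation'],s['joint_velocities'],s['grip_width'],s['contact_force'])
b=robot.capture("side")[:,:,::-1];a=robot.capture("scene")[:,:,::-1]
o=np.zeros((420,800,3),np.uint8);o[:350,:400]=cv2.resize(b[145:320,220:420],(400,350),interpolation=2);o[:400,405:]=cv2.resize(a[150:350,160:358],(395,400),interpolation=2)
cv2.imwrite("pics/end.png",o)
```

```text
[0.4795865  0.02889966 0.18156878] [-8.95511257e-04  1.34864982e-01  9.90863580e-01 -2.19312474e-05] [-0.00096683  0.0010548  -0.0040122  -0.00085861  0.00021091  0.00068366] 0.04986053870953287 [-0.6341447   0.30575294 -0.362319  ]
```

View pics/end.png

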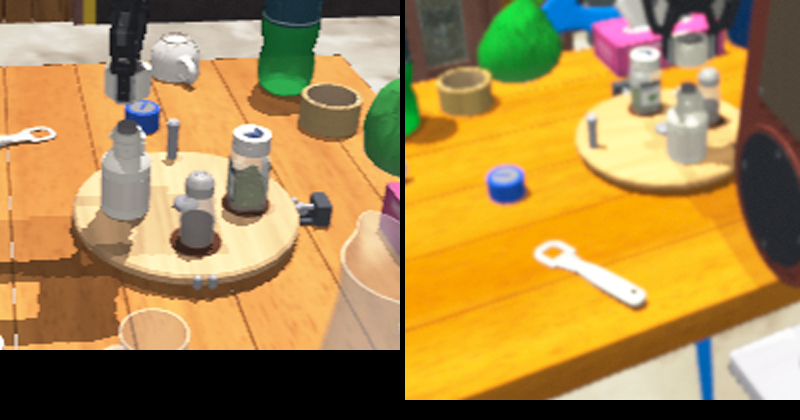

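The final view shows the cap held level over the bare neck. The rim studs are at side (322,286), unchanged, so the carousel is still in its click. The teacup and mug look untouched. Handing in.

```bash
python3 -c "
from station import robot
print(robot.finish_job())"
```

```text
the job is handed in; nothing more can be done
None
```

The job is handed in: the carousel sits in the front click and the cap, pressed, twisted about 77° and lifted off, is held still and level about 7 cm above the bottle. I first turned the carousel past the click, so I backed it out and brought it in clockwise again. The interface did not report whether it passed.

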